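# Testing all four sides of a brass post foot

### The arm

A 6-joint arm with a two-finger parallel gripper is mounted at the origin on the work surface. World frame = base frame: x ahead of the robot, y to its left, z up, the work surface at z = 0. Lengths are in mm, angles in rad, forces in N, time in s.
With the tool pointing down it reaches from about 275 to 750 mm from the base axis. Payload 10.2 kg.
Tool frame: the origin (TCP) lies between the finger pads; the fingertips stand 25 mm ahead of it and the grasp point (between the pads) lies 6 mm ahead of it; z points along the fingers, y is the line along which they close (so a half turn about z gives the same grasp; the last joint's range is limited). The gripper opens to 85 mm and grips with 20 to 120 N. Pads are 22 mm wide; open, the fingers measure 114 mm over their backs; the gripper's body (76 mm by 85 mm) begins 54 mm behind the grasp point. The pads swing forward as they close: fully open they stand 13 mm farther back than shut.
Start: joints at [0.942, 0.313, 1.498, -0, 1.331, -0.223], TCP at [207.259, 482.364, 221.294] pointing down, gripper open.
Joint ranges: [-2.94, 2.94], [-0.97, 2.17], [0.19, 2.56], [-1.23, 4.37], [0.02, 3.11], [-2.88, 2.88]. Speed limits (rad/s): [2.39, 2.39, 3.01, 3.14, 3.14, 3.14].

### API

Orientations are given as a unit quaternion [w, x, y, z].
In Python, from rig import ctrl, eyes, finish_job gives the robot as it stands.
- The arm moves only by the tool step_arm, never from a script. Its argument "increments" is a list of rows, each an object of numbers: "dx", "dy", "dz": the shift along the tool's x, y, z in units of 25 mm (1.0 is 25 mm); "wx", "wy", "wz": the turn, a rotation vector about the tool's x, y, z in units of 6 degrees (1.0 is 6 degrees). A call has 1 to 5 rows; each row shifts and turns the commanded pose from where the row before left it, along the tool's axes as they then stand; what a row does not reach is not made up. A row lasts 1/10 s, in which the tool goes at most 50 mm and 8.59 degrees, less where a joint would pass 70% of its speed; a pose out of reach is approached as far as the arm can. A call is refused whole if a number of a shift passes 1 or a number of a turn 1, either way. A call with a gripper value outside its range is refused whole. "fingers" is the finger opening in mm, from 0 to 85.4, set as the call begins (left out, the last holds). The fingers move at their own pace and stop on an object; "squeeze" is the grip in N (left out, the last holds). Time passes only in rows, so rows that do not move let the fingers close. It gives the time, the measured TCP pose, the force, the opening and the grip force at its end, in the units of the state.
- ctrl.sense(): the state, without advancing time (a new reading comes with each control period).
- eyes.capture(name): name is "scene" or "top"; returns a dict with "frame" (420x560x3 uint8, blue, green, red), "fx", "fy", "cx", "cy" (pixels), "R" (3x3) and "t" (3): a world point X has camera coordinates R X + t. Camera axes: x right, y down, z forward; pixel columns grow to the right and rows downward; lengths in mm; the calibration is good to about 2 mm. A picture is of the moment at which its call begins. There is no depth.
- finish_job(): hands the job in; it is judged then, once.
Trained networks look in the newest picture that a camera, given by its name, has taken for a name from the list of things; names that differ only in an ending like _2 or _b are one class to them, and where a whole thing is asked for, a point or a joint stands for the part that bears it (a point fixed in the world has none). Each returns a list of dicts, best first, with "p" (0 to 1); they miss things now and then, are a little off and sometimes report something else, mostly with a low value. They report only what shows in the picture. A call takes as long as a camera call. They do not tell look-alikes from the thing itself.
- eyes.cut_out(camera, label): "mask" (420x560 bool, what is visible of it).
- eyes.landmark_of(camera, label): "point" ([x, y, z] in mm, in the coordinates of the camera as it stood for that picture, good to about 4 mm: a listed point, or the origin of a listed thing).
The state is a dict: "time_s": time; "joints": joint angles; "dq": joint speeds; "tau": joint torques, N m; "eef_pos": TCP position; "ee_rot": TCP orientation; "force": force on the tool from outside, world axes, zero at the start; "wrist_torque": the same for the moment, N m; "grip_width": opening from 0.0 (shut) to 1.0 (fully open); "grip_force": force on a finger pad.
Only numpy, scipy, OpenCV 4.12 (cv2) and the standard library are available. Lean on these libraries where they do the work, as an engineer would, in place of code of your own. Each camera call takes 0.05 s, during which the arm holds its last target. There are 200 camera calls.

### The job

Check the brass post foot on the bench tester: hold it by its shank and press its four sides squarely onto the tester's spring nose, at the plain spot above the ribs, in the order one rib, two ribs, three ribs, four ribs, holding each for at least half a second with roughly 10 N (less than 5 N gives no reading; the tester must never be pushed with more than 25 N). Keep the foot upright throughout, then set it down gently, standing in the aluminium tray, let go, and leave the jar, pipe, oil bottle and bar stack where they are.

Things in the scene. Friction and masses are not known exactly. Their poses are not given: they have to be found in the camera images.
- foot: loose brass post foot, 0.6 kg: square body 60 x 60 x 70 mm high with a centred square shank 30 x 30 mm standing 45 mm above it (115 mm in all, faces parallel). Upright ribs 4 mm proud, 5 to 31 mm above the underside: one on its +x face, two on +y, three on -x, four on -y. Starts standing on the counter at any yaw. Origin: centre of the underside, z up
- side1 (a point): the plain spot to be pressed on the side with one rib: middle of that face, 55 mm above the foot's underside, on its +x face (30 mm from the axis). Seen from above the sides run one, two, three, four anticlockwise
- side2 (a point): the plain spot to be pressed on the side with two ribs: middle of that face, 55 mm above the foot's underside, on its +y face (30 mm from the axis). Seen from above the sides run one, two, three, four anticlockwise
- side3 (a point): the plain spot to be pressed on the side with three ribs: middle of that face, 55 mm above the foot's underside, on its -x face (30 mm from the axis). Seen from above the sides run one, two, three, four anticlockwise
- side4 (a point): the plain spot to be pressed on the side with four ribs: middle of that face, 55 mm above the foot's underside, on its -y face (30 mm from the axis). Seen from above the sides run one, two, three, four anticlockwise
- tester: fixed grey bench tester, housing 130 x 116 x 120 mm high, dark panel on top; from its front (-x) face a level barrel 34 mm across carries a round steel nose with a flat face 20 mm across, pointing along the tester's -x, 85 mm above the counter. The nose springs in 8 mm at most, at 3 N per mm. It needs 5 to 16 N. Origin: centre of the housing's underside, z up
- nose_line (a point): point on the nose's axis, 115 mm in front of the tester's origin and 85 mm up; axes as the tester's. The barrel was left at an unknown reach: the nose's face stands 0 to 16 mm in front of this point (towards -x) and must be found by touch. Bring each plain spot onto this axis within 10 mm sideways and in height, the face square to it within 7 degrees
- tray: fixed shallow aluminium tray, 160 x 160 mm outside, walls 4 mm thick and 22 mm high, floor about 4 mm thick. Origin: centre of the underside
- jar: glass jar 66 mm across, 95 mm high, bystander; origin: centre of the underside
- pipe: short piece of dark steel pipe standing on end, 56 mm across, 60 mm high, bystander; origin: centre of the underside
- oil: white bottle 56 mm across, 130 mm high, bystander; origin: centre of the underside
- bars: stack of flat metal bars 180 x 30 mm, 22 mm high, long along its x, bystander; origin: centre of the underside
Things that resemble listed ones, but are neither listed nor needed, are in the scene too. Of the things that look like the foot, take the one that is farthest to the robot's left at the start.

How it is judged (in metres and radians):
On the way, in this order (a step that is already met when the one before it is completed fails the run):
1. the side with one rib is pressed squarely on the tester's nose, at the plain spot above its ribs (within 10 mm), with 5 to 16 N for 0.4 s (contact force between foot and tester between 5 and 16 N and x of side1 in the frame of nose_line between -0.026 and 0.01 m and y of side1 in the frame of nose_line between -0.01 and 0.01 m and z of side1 in the frame of nose_line between -0.01 and 0.01 m and angle between foot's own z axis and vertical below 0.13 rad and angle between the x axis of foot and the x axis of tester, either way round below 0.13 rad), for 0.4 s.
2. the side with two ribs is pressed squarely on the tester's nose, at the plain spot above its ribs (within 10 mm), with 5 to 16 N for 0.4 s (contact force between foot and tester between 5 and 16 N and x of side2 in the frame of nose_line between -0.026 and 0.01 m and y of side2 in the frame of nose_line between -0.01 and 0.01 m and z of side2 in the frame of nose_line between -0.01 and 0.01 m and angle between foot's own z axis and vertical below 0.13 rad and angle between the y axis of foot and the x axis of tester, either way round below 0.13 rad), for 0.4 s.
3. the side with three ribs is pressed squarely on the tester's nose, at the plain spot above its ribs (within 10 mm), with 5 to 16 N for 0.4 s (contact force between foot and tester between 5 and 16 N and x of side3 in the frame of nose_line between -0.026 and 0.01 m and y of side3 in the frame of nose_line between -0.01 and 0.01 m and z of side3 in the frame of nose_line between -0.01 and 0.01 m and angle between foot's own z axis and vertical below 0.13 rad and angle between the x axis of foot and the x axis of tester, either way round below 0.13 rad), for 0.4 s.
4. the side with four ribs is pressed squarely on the tester's nose, at the plain spot above its ribs (within 10 mm), with 5 to 16 N for 0.4 s (contact force between foot and tester between 5 and 16 N and x of side4 in the frame of nose_line between -0.026 and 0.01 m and y of side4 in the frame of nose_line between -0.01 and 0.01 m and z of side4 in the frame of nose_line between -0.01 and 0.01 m and angle between foot's own z axis and vertical below 0.13 rad and angle between the y axis of foot and the x axis of tester, either way round below 0.13 rad), for 0.4 s.
At the end, for the whole second after the job is handed in: the foot stands upright (within 5 degrees) and at rest on the tray's floor, wholly inside its walls, released (x of foot in the frame of tray between -0.047 and 0.047 m and y of foot in the frame of tray between -0.047 and 0.047 m and z of foot in the frame of tray between -0.002 and 0.01 m and angle between foot's own z axis and vertical below 0.08 rad and linear speed of foot below 0.02 m/s and contact force between foot and the fingers below 0.2 N); the robot touches nothing.
It fails at once if the tester is pushed with more than 25 N (contact force between tester and foot above 25 N or contact force between tester and the arm above 25 N or contact force between tester and the fingers above 25 N).
It fails at once if the foot is tipped more than 35 degrees (angle between foot's own z axis and vertical above 0.61 rad).
It fails at once if the foot is let fall (faster than 0.45 m/s while the fingers are off it) (linear speed of foot above 0.45 m/s and contact force between foot and the fingers below 0.1 N).
It fails at once if the jar, pipe, oil bottle or bar stack is moved by more than 25 mm (distance of any of jar, pipe, oil, bars from where it was at the start of the episode above 0.025 m).
It also fails if it takes over 72 s, if anything falls off the work surface, if the arm or the gripper's body presses on something with over 40 N, if the wrist force passes 120 N, or if a joint passes its speed limit or range.

## Working session

There is one attempt and no reset: what is moved stays moved. The work goes in short steps, Python scripts to look and compute and a tool call to move; the robot and the scene stay as the last step left them, time stands still between calls to the robot, and variables do not carry over. Pictures are saved under pics/ and viewed, at most 10 in all, crops included, and the job is handed in when it is done.

Besides the shell and the picture viewer there is one more tool, called after "Request:" by a JSON object that holds its "name" and its "arguments". step_arm: Moves the arm, as the interface text tells. Its arguments: {"type":"object","properties":{"increments":{"type":"array"},"fingers":{"type":"number"},"squeeze":{"type":"number"}},"required":["increments"]}

```bash
ls; mkdir -p pics; cat > h.py <<'E'
import numpy as np,cv2
from rig import ctrl,eyes,finish_job
def cap(n):
    c=eyes.capture(n); return c
def w(c,p): return np.array(c["R"]).T@(np.array(p)-np.array(c["t"]))
def ray(c,uv):
    R=np.array(c["R"]);t=np.array(c["t"])
    d=R.T@np.array([(uv[0]-c["cx"])/c["fx"],(uv[1]-c["cy"])/c["fy"],1]);return -R.T@t,d
def atz(c,uv,z):
    o,d=ray(c,uv);return o+d*(z-o[2])/d[2]
def proj(c,X):
    q=np.array(c["R"])@np.array(X)+np.array(c["t"]);return np.array([c["fx"]*q[0]/q[2]+c["cx"],c["fy"]*q[1]/q[2]+c["cy"]])
E
python3 - <<'E'
from h import *
np.set_printoptions(precision=1,suppress=True)
for n in ("scene","top"):
    c=cap(n); cv2.imwrite(f"pics/{n}0.png",c["frame"]); print(n,"cam",-np.array(c["R"]).T@c["t"],c["fx"])
    for l in ("foot","side1","side2","side3","side4","tester","nose_line","tray","jar","pipe","oil","bars"):
        for d in eyes.landmark_of(n,l): 
            X=w(c,d["point"]); print(l,round(d["p"],2),X,proj(c,X))
print(ctrl.sense())
E
```

```text
pics
scene cam [1222.4  175.8 1134.7] 436.46743815002844
foot 0.96 [640.2 228.7  -2. ] [339.9 282.5]
foot 0.75 [259.1 258.8  -6.1] [365.2 184.2]
foot 0.73 [503.  356.2   0.6] [388.8 250.4]
foot 0.73 [706.4 340.4   4.2] [377.2 311.5]
foot 0.42 [486.4 324.3  53.6] [382.2 234.3]
side1 0.9 [669.5 242.3  54.1] [345.8 284. ]
side1 0.89 [525.8 346.8  55.6] [388.9 246.8]
side1 0.84 [233.9 239.3  52.1] [363.1 166.2]
side1 0.77 [618.7 216.8  54.9] [339.3 265.7]
side1 0.76 [511.5 384.2  53.2] [402.2 245.6]
side1 0.72 [488.7 324.9  56. ] [382.5 234.6]
side1 0.7 [276.7 227.6  56.6] [358.2 174.4]
side1 0.7 [284.6 272.6  53.5] [371.7 179.4]
side1 0.67 [247.1 277.6  55.7] [374.6 170.5]
side1 0.63 [655.4 200.6  58.8] [331.6 275.5]
side1 0.63 [638.6 255.7  57.4] [352.4 274.5]
side1 0.62 [469.4 365.5  56.3] [397.  231.8]
side1 0.61 [588.6  11.1  81.4] [270.  237.4]
side2 0.9 [669.5 242.3  54.1] [345.8 284. ]
side2 0.89 [525.8 346.8  55.6] [388.9 246.8]
side2 0.84 [233.9 239.3  52.1] [363.1 166.2]
side2 0.77 [618.7 216.8  54.9] [339.3 265.7]
side2 0.76 [511.5 384.2  53.2] [402.2 245.6]
side2 0.72 [488.7
[... 4217 characters left out ...]
e 0.59 [582.2   8.3  85.8] [270.5 171.9]
nose_line 0.19 [465.2 364.1  54.7] [119.4 223.3]
tray 0.58 [ 528.4 -325.8    0.7] [402.9 202. ]
tray 0.55 [522.7 347.9  55.8] [127.6 199.3]
jar 0.64 [403.2 159.6   0.4] [208.9 251.7]
pipe 0.63 [ 396.1 -167.5   -0.4] [341.8 254.5]
bars 0.79 [ 724.4 -394.4    0.6] [425.1 128.4]
{'time_s': 1.3, 'joints': array([ 0.9,  0.3,  1.5,  0. ,  1.3, -0.2]), 'dq': array([-0., -0., -0.,  0.,  0.,  0.]), 'tau': array([  0. , -41.2, -26. ,  -0. ,   0. ,  -0. ]), 'eef_pos': array([207.3, 482.4, 221.3]), 'ee_rot': array([0. , 0.2, 1. , 0. ]), 'force': array([0.4, 0.1, 0.6]), 'wrist_torque': array([ 0.1, -0. , -0.1]), 'grip_force': 0.0, 'grip_width': 1.0013382271771611}
```

```bash
python3 - <<'E'
import cv2,numpy as np
a=cv2.imread("pics/scene0.png");b=cv2.imread("pics/top0.png")
f=lambda i,x,y,w,h,s:cv2.resize(i[y:y+h,x:x+w],(int(w*s),int(h*s)),interpolation=cv2.INTER_CUBIC)
L=np.hstack([f(a,360,205,60,70,5),f(b,95,180,60,70,5)])
M=np.hstack([f(a,230,215,100,62.__int__(),3),f(b,230,100,100,62,3)])
cv2.imwrite("pics/crop1.png",np.vstack([L,M]))
E
```

```text
File "<stdin>", line 5
    M=np.hstack([f(a,230,215,100,62.__int__(),3),f(b,230,100,100,62,3)])
                                   ^
SyntaxError: invalid decimal literal
```

View pics/scene0.png

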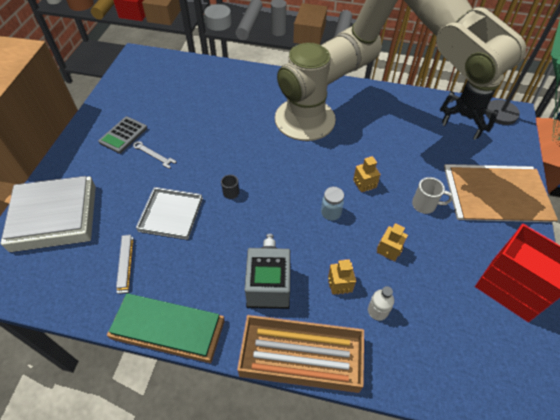

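View pics/top0.png

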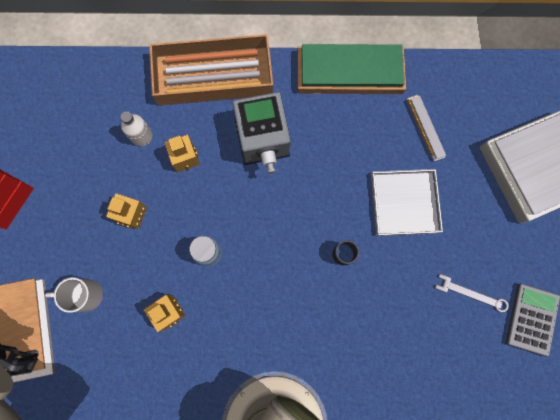

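```bash
python3 - <<'E'
import cv2,numpy as np
a=cv2.imread("pics/scene0.png");b=cv2.imread("pics/top0.png")
f=lambda i,x,y,w,h,s:cv2.resize(i[y:y+h,x:x+w],(int(w*s),int(h*s)),interpolation=cv2.INTER_CUBIC)
L=np.hstack([f(a,370,217,45,50,8),f(b,100,185,50,50,8)])
cv2.imwrite("pics/crop1.png",L)
E
```

```text
(no output)
```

View pics/crop1.png

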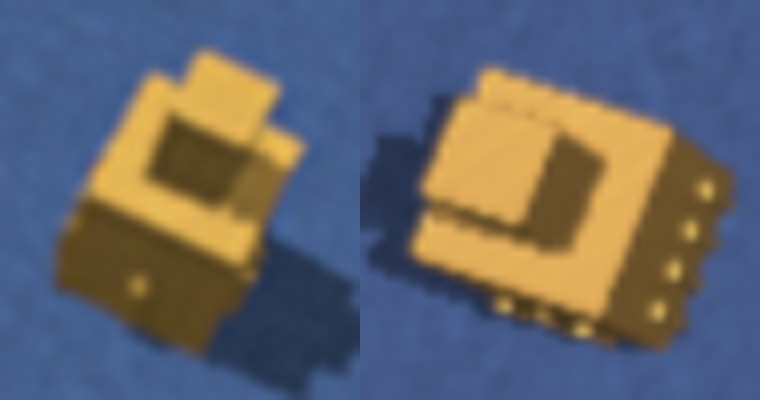

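```bash
python3 - <<'E'
from h import *
import cv2
np.set_printoptions(precision=1,suppress=True)
c=cap("top");s=cap("scene")
P=lambda c,L,z:np.array([atz(c,p,z)[:2] for p in L])
for n,q in (("body",P(c,[(115.6,193.4),(139.4,201),(130.6,224.75),(106.25,216.25)],70)),("shank",P(c,[(112.75,196.9),(125,201.25),(120.25,212.75),(108.1,208.75)],115)),("bodyS",P(s,[(389.4,226),(407.9,235.1),(401.25,250.1),(381,241.4)],70))):
    e=np.roll(q,-1,0)-q; a=np.degrees(np.arctan2(e[:,1],e[:,0])); print(n,q.mean(0),np.linalg.norm(e,axis=1),(a+45)%90-45)
a=s["frame"];b=c["frame"]
f=lambda i,x,y,w,h,k:cv2.resize(i[y:y+h,x:x+w],(int(w*k),int(h*k)),interpolation=cv2.INTER_CUBIC)
cv2.imwrite("pics/crop2.png",np.hstack([f(a,235,225,65,90,6),f(b,225,85,65,90,6)]))
for l in("tester","nose_line","foot","side1"):
  for n,k in(("top",c),("scene",s)):
    print(l,n,[w(k,d["point"]) for d in eyes.landmark_of(n,l)][:8])
E
```

```text
body [497.  352.7] [59.4 59.  60.8 57.5] [-17.9 -17.1 -19.2 -18.5]
shank [497.  352.7] [29.6 27.7 29.  28.4] [-19.7 -19.  -18.3 -17.6]
bodyS [501.8 358.7] [58.  57.  60.4 61.6] [-19.6 -15.7 -15.1 -18.1]
tester top [array([701.8,  32.3,   2.9])]
tester scene [array([699.9,  32.2,  -3.3])]
nose_line top [array([581.8,   8.8,  85.4])]
nose_line scene [array([590.5,   9.8,  84.8])]
foot top [array([495.4, 349.7,  -7.1]), array([259.1, 254.3,   1.6]), array([641.8, 224.6,   1.2])]
foot scene [array([499.3, 356.2,  -0.2]), array([640.3, 229.9,  -0.8]), array([262.4, 257.4,  -3.5]), array([702.3,  36.9,  -3.3])]
side1 top [array([634.6, 252.3,  54.6]), array([486.4, 327.8,  53.8]), array([235.2, 239.6,  56.9]), array([657.5, 195.5,  56.2]), array([615.8, 216.3,  54.7]), array([525.2, 345.4,  55.6]), array([672.2, 237.2,  53.9]), array([284.1, 272.9,  56.3])]
side1 scene [array([485.9, 324.2,  55.5]), array([469.3, 364.7,  59.2]), array([235.6, 235.6,  55.2]), array([513.7, 384.8,  50. ]), array([616.2, 215.4,  56.2]), array([528. , 347.9,  55.5]), array([638.3, 257.8,  55.6]), array([655.3, 199.6,  57.9])]
```

View pics/crop2.png

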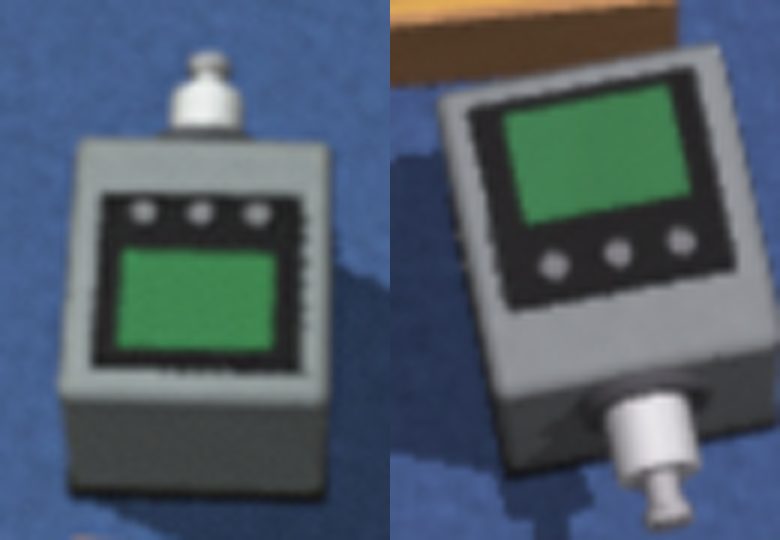

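Target foot: top image (124,210), scene (393,242). Its one-rib face looks along yaw ≈ -18°, and the four-rib and three-rib faces in the top view agree with that. The tester's nose tip is at top (271,172), and the tester's yaw is ≈ 11.5°.

Request:
{"name": "step_arm", "arguments": {"increments": [{"wz": -0.87},{"dx": -0.975,"dy": -0.095},{"dx": -0.975,"dy": -0.095},{"dx": -0.975,"dy": -0.095},{"dx": -0.975,"dy": -0.095}], "fingers": 85, "squeeze": 100}}

```text
invalid input at $.increments[0]: expected keys dx, dy, dz, wx, wy, wz
```

Request:
{"name": "step_arm", "arguments": {"increments": [{"dx": -0.975,"dy": -0.095},{"dx": -0.975,"dy": -0.095},{"dx": -0.975,"dy": -0.095},{"dx": -0.975,"dy": -0.095},{"dx": -0.975,"dy": -0.095}]}}

```text
invalid input at $.increments[0]: expected keys dx, dy, dz, wx, wy, wz
```

Request:
{"name": "step_arm", "arguments": {"increments": [{"dx": -0.975,"dy": -0.095},{"dx": -0.975,"dy": -0.095},{"dx": -0.975,"dy": -0.095},{"dx": -0.975,"dy": -0.095},{"dz": 0.5}]}}

```text
invalid input at $.increments[0]: expected keys dx, dy, dz, wx, wy, wz
```

Request:
{"name": "step_arm", "arguments": {"increments": [{"dx": 0,"dy": 0,"dz": 0,"wx": 0,"wy": 0,"wz": -0.87},{"dx": -0.975,"dy": -0.095,"dz": 0,"wx": 0,"wy": 0,"wz": 0},{"dx": -0.975,"dy": -0.095,"dz": 0,"wx": 0,"wy": 0,"wz": 0},{"dx": -0.975,"dy": -0.095,"dz": 0,"wx": 0,"wy": 0,"wz": 0},{"dx": -0.975,"dy": -0.095,"dz": 0,"wx": 0,"wy": 0,"wz": 0}], "fingers": 85, "squeeze": 100}}

```text
time_s: 2.3
eef_pos: [297.8, 442.7, 221.3]
ee_rot: [0.0, 0.157, 0.988, 0.0]
force: [0.1, 0.4, -0.0]
grip_width: 0.991
grip_force: 0.0
```

Request:
{"name": "step_arm", "arguments": {"increments": [{"dx": -0.975,"dy": -0.095,"dz": 0,"wx": 0,"wy": 0,"wz": 0},{"dx": -0.975,"dy": -0.095,"dz": 0,"wx": 0,"wy": 0,"wz": 0},{"dx": -0.975,"dy": -0.095,"dz": 0,"wx": 0,"wy": 0,"wz": 0},{"dx": -0.975,"dy": -0.095,"dz": 0,"wx": 0,"wy": 0,"wz": 0},{"dx": -0.975,"dy": -0.095,"dz": 0,"wx": 0,"wy": 0,"wz": 0}]}}

```text
time_s: 2.8
eef_pos: [410.1, 393.7, 221.3]
ee_rot: [-0.0, 0.157, 0.988, 0.0]
force: [-1.0, 0.7, -0.2]
grip_width: 1.001
grip_force: 0.0
```

Request:
{"name": "step_arm", "arguments": {"increments": [{"dx": -0.975,"dy": -0.095,"dz": 0,"wx": 0,"wy": 0,"wz": 0},{"dx": -0.975,"dy": -0.095,"dz": 0,"wx": 0,"wy": 0,"wz": 0},{"dx": -0.975,"dy": -0.095,"dz": 0,"wx": 0,"wy": 0,"wz": 0},{"dx": -0.975,"dy": -0.095,"dz": 0,"wx": 0,"wy": 0,"wz": 0},{"dx": 0,"dy": 0,"dz": 0.5,"wx": 0,"wy": 0,"wz": 0}]}}

```text
time_s: 3.3
eef_pos: [501.7, 353.8, 209.4]
ee_rot: [0.001, 0.158, 0.987, 0.001]
force: [-0.5, 0.9, 0.5]
grip_width: 0.995
grip_force: 0.0
```

Request:
{"name": "step_arm", "arguments": {"increments": [{"dx": 0,"dy": 0,"dz": 0.9,"wx": 0,"wy": 0,"wz": 0},{"dx": 0,"dy": 0,"dz": 0.9,"wx": 0,"wy": 0,"wz": 0},{"dx": 0,"dy": 0,"dz": 0.6,"wx": 0,"wy": 0,"wz": 0},{"dx": 0,"dy": 0,"dz": 0,"wx": 0,"wy": 0,"wz": 0}]}}

```text
time_s: 3.7
eef_pos: [497.3, 354.8, 146.2]
ee_rot: [-0.002, 0.156, 0.988, -0.001]
force: [0.7, -0.7, 0.1]
grip_width: 0.996
grip_force: 0.0
```

```bash
python3 - <<'E'
from h import *
np.set_printoptions(precision=2,suppress=True)
s=ctrl.sense();print(s["eef_pos"],s["joints"],s["force"])
E
```

```text
[497.3  354.78 146.2 ] [ 0.43  0.57  1.32  0.    1.26 -0.83] [ 0.73 -0.66  0.09]
```

Request:
{"name": "step_arm", "arguments": {"increments": [{"dx": -0.06,"dy": 0.03,"dz": 0.8,"wx": 0,"wy": 0,"wz": 0},{"dx": 0,"dy": 0,"dz": 0.7,"wx": 0,"wy": 0,"wz": 0},{"dx": 0,"dy": 0,"dz": 0.4,"wx": 0,"wy": 0,"wz": 0},{"dx": 0,"dy": 0,"dz": 0,"wx": 0,"wy": 0,"wz": 0}]}}

```text
time_s: 4.1
eef_pos: [500.0, 355.2, 100.6]
ee_rot: [-0.001, 0.157, 0.988, -0.0]
force: [-0.5, 0.4, -0.2]
grip_width: 0.998
grip_force: 0.0
```

```bash
python3 - <<'E'
from h import *
a=cap("scene")["frame"];b=cap("top")["frame"]
f=lambda i,x,y,w,h,k:cv2.resize(i[y:y+h,x:x+w],(int(w*k),int(h*k)),interpolation=cv2.INTER_CUBIC)
cv2.imwrite("pics/crop3.png",np.hstack([f(a,360,190,65,90,6),f(b,90,170,65,90,6)]))
E
```

```text
(no output)
```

View pics/crop3.png

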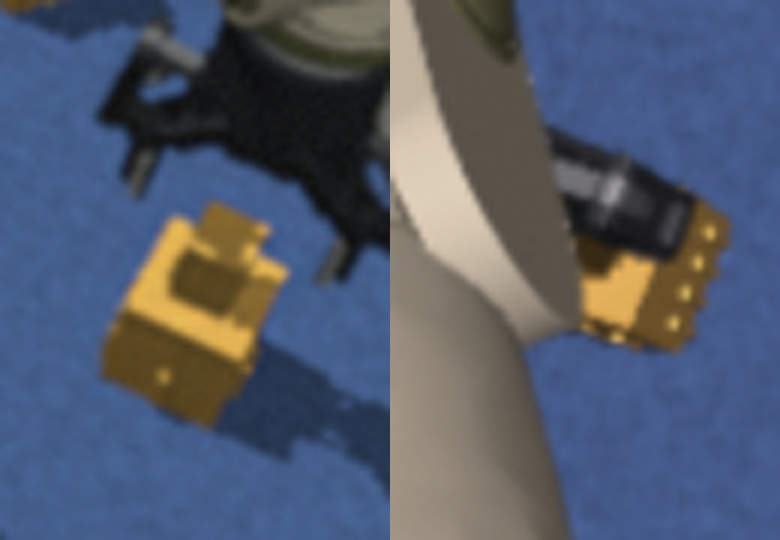

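```bash
python3 - <<'E'
from h import *
np.set_printoptions(precision=1,suppress=True)
s=cap("scene");t=cap("top")
for z in(80,90,100): print(z,[atz(s,(x/6+360,y/6+190),z) for x,y in((140,182),(335,265))])
for X in((500,355,115),(500,355,70)): print((proj(s,X)-[360,190])*6,(proj(t,X)-[90,170])*6+[390,0])
print(ctrl.sense()["eef_pos"])
print([(w(s,d["point"]),d["p"]) for d in eyes.landmark_of("scene","foot")],[(w(t,d["point"]),d["p"]) for d in eyes.landmark_of("top","foot")])
E
```

```text
80 [array([455. , 319.6,  80. ]), array([481.8, 414.6,  80. ])]
90 [array([462.3, 318.2,  90. ]), array([488.8, 412.3,  90. ])]
100 [array([469.5, 316.8, 100. ]), array([495.8, 410.1, 100. ])]
[223.1 232.3] [543.4 201.4]
[201.7 283.5] [582.3 225.1]
[501.1 355.5 102.4]
[(array([643.7, 227.2,  -2.7]), 0.86), (array([262.2, 260.2,  -4. ]), 0.8), (array([501.2, 359.3,   4.9]), 0.77)] [(array([640.8, 225. ,  -0.3]), 0.97), (array([499.1, 350.2,  -5. ]), 0.73), (array([261.3, 251.7,   0.2]), 0.59)]
```

Request:
{"name": "step_arm", "arguments": {"increments": [{"dx": 0,"dy": 0,"dz": 0,"wx": 0,"wy": 0,"wz": 0},{"dx": 0,"dy": 0,"dz": 0,"wx": 0,"wy": 0,"wz": 0},{"dx": 0,"dy": 0,"dz": 0,"wx": 0,"wy": 0,"wz": 0},{"dx": 0,"dy": 0,"dz": 0,"wx": 0,"wy": 0,"wz": 0},{"dx": 0,"dy": 0,"dz": 0,"wx": 0,"wy": 0,"wz": 0}], "fingers": 20, "squeeze": 20}}

```text
time_s: 4.9
eef_pos: [500.7, 355.1, 101.4]
ee_rot: [0.0, 0.157, 0.988, -0.0]
force: [-1.6, -1.2, 1.3]
grip_width: 0.335
grip_force: 21.1
```

```bash
python3 - <<'E'
from h import *
np.set_printoptions(precision=2,suppress=True)
s=cap("scene");a=s["frame"];b=cap("top")["frame"]
f=lambda i,x,y,w,h,k:cv2.resize(i[y:y+h,x:x+w],(int(w*k),int(h*k)),interpolation=cv2.INTER_CUBIC)
cv2.imwrite("pics/crop4.png",np.hstack([f(a,360,190,65,90,6),f(b,90,170,65,90,6)]))
for i in range(5):
  q=ctrl.sense(); print(q["eef_pos"],q["force"],q["grip_width"],q["grip_force"])
E
```

```text
[500.71 355.09 101.43] [ 0.04 -1.45  1.94] 0.3459435198395491 21.099404096603394
[500.71 355.09 101.43] [ 0.04 -1.45  1.94] 0.3459435198395491 21.099404096603394
[500.71 355.09 101.43] [ 0.04 -1.45  1.94] 0.3459435198395491 21.099404096603394
[500.71 355.09 101.43] [ 0.04 -1.45  1.94] 0.3459435198395491 21.099404096603394
[500.71 355.09 101.43] [ 0.04 -1.45  1.94] 0.3459435198395491 21.099404096603394
```

View pics/crop4.png

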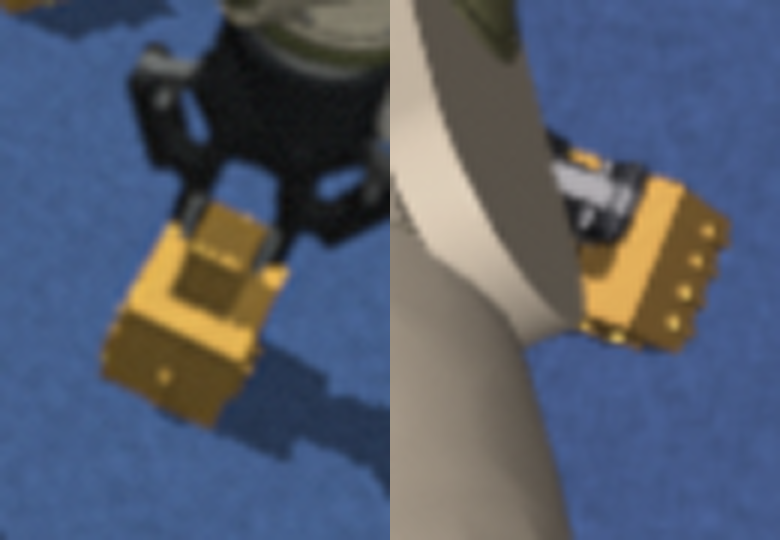

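Request:
{"name": "step_arm", "arguments": {"increments": [{"dx": 0,"dy": 0,"dz": 0,"wx": 0,"wy": 0,"wz": 0},{"dx": 0,"dy": 0,"dz": 0,"wx": 0,"wy": 0,"wz": 0},{"dx": 0,"dy": 0,"dz": -0.4,"wx": 0,"wy": 0,"wz": 0},{"dx": 0,"dy": 0,"dz": -0.8,"wx": 0,"wy": 0,"wz": 0},{"dx": 0,"dy": 0,"dz": 0,"wx": 0,"wy": 0,"wz": 0}], "squeeze": 110}}

```text
time_s: 5.5
eef_pos: [501.6, 355.7, 133.5]
ee_rot: [0.002, 0.157, 0.988, 0.001]
force: [0.2, 0.6, -4.7]
grip_width: 0.286
grip_force: 108.8
```

Request:
{"name": "step_arm", "arguments": {"increments": [{"dx": -0.183,"dy": -0.48,"dz": 0,"wx": 0,"wy": 0,"wz": 0},{"dx": -0.367,"dy": -0.961,"dz": 0,"wx": 0,"wy": 0,"wz": 0},{"dx": -0.367,"dy": -0.961,"dz": 0,"wx": 0,"wy": 0,"wz": 0},{"dx": -0.367,"dy": -0.961,"dz": 0,"wx": 0,"wy": 0,"wz": 0},{"dx": -0.367,"dy": -0.961,"dz": 0,"wx": 0,"wy": 0,"wz": 0}]}}

```text
time_s: 6.0
eef_pos: [505.7, 237.6, 130.0]
ee_rot: [-0.001, 0.157, 0.988, -0.001]
force: [0.4, 1.2, -4.8]
grip_width: 0.287
grip_force: 108.9
```

Request:
{"name": "step_arm", "arguments": {"increments": [{"dx": -0.367,"dy": -0.961,"dz": 0,"wx": 0,"wy": 0,"wz": 0},{"dx": -0.367,"dy": -0.961,"dz": 0,"wx": 0,"wy": 0,"wz": 0},{"dx": -0.367,"dy": -0.961,"dz": 0,"wx": 0,"wy": 0,"wz": 0},{"dx": -0.367,"dy": -0.961,"dz": 0,"wx": 0,"wy": 0,"wz": 0},{"dx": -0.367,"dy": -0.961,"dz": 0,"wx": 0,"wy": 0,"wz": 0}]}}

```text
time_s: 6.5
eef_pos: [511.9, 109.4, 130.1]
ee_rot: [-0.001, 0.157, 0.988, -0.0]
force: [0.4, -0.1, -4.7]
grip_width: 0.286
grip_force: 108.9
```

Request:
{"name": "step_arm", "arguments": {"increments": [{"dx": -0.367,"dy": -0.961,"dz": 0,"wx": 0,"wy": 0,"wz": 0},{"dx": -0.367,"dy": -0.961,"dz": 0,"wx": 0,"wy": 0,"wz": 0},{"dx": -0.367,"dy": -0.961,"dz": 0,"wx": 0,"wy": 0,"wz": 0},{"dx": -0.367,"dy": -0.961,"dz": 0,"wx": 0,"wy": 0,"wz": 0},{"dx": -0.183,"dy": -0.48,"dz": 0,"wx": 0,"wy": 0,"wz": 0}]}}

```text
time_s: 7.0
eef_pos: [517.8, -6.6, 130.3]
ee_rot: [-0.001, 0.158, 0.988, -0.0]
force: [-0.7, 1.3, -3.7]
grip_width: 0.288
grip_force: 108.9
```

Request:
{"name": "step_arm", "arguments": {"increments": [{"dx": 0,"dy": 0,"dz": 0,"wx": 0,"wy": 0,"wz": -0.98},{"dx": 0,"dy": 0,"dz": 0,"wx": 0,"wy": 0,"wz": -0.98},{"dx": 0,"dy": 0,"dz": 0,"wx": 0,"wy": 0,"wz": -0.98},{"dx": 0,"dy": 0,"dz": 0,"wx": 0,"wy": 0,"wz": -0.98},{"dx": 0,"dy": 0,"dz": 0,"wx": 0,"wy": 0,"wz": -0.98}]}}

```text
time_s: 7.5
eef_pos: [517.9, -4.3, 130.5]
ee_rot: [-0.001, -0.101, 0.995, 0.0]
force: [-0.0, 0.3, -4.6]
grip_width: 0.29
grip_force: 109.1
```

```bash
python3 - <<'E'
from h import *
np.set_printoptions(precision=3,suppress=True)
s=cap("scene");t=cap("top")
q=ctrl.sense();print(q["eef_pos"],q["ee_rot"],q["joints"],q["force"])
for n,c in (("scene",s),("top",t)):
  for l in("foot","side1","nose_line","tester"):
    print(n,l,[(w(c,d["point"]),round(d["p"],2)) for d in eyes.landmark_of(n,l) if abs(w(c,d["point"])[1])<60])
a,b=s["frame"],t["frame"]
f=lambda i,x,y,w,h,k:cv2.resize(i[y:y+h,x:x+w],(int(w*k),int(h*k)),interpolation=cv2.INTER_CUBIC)
cv2.imwrite("pics/crop5.png",np.hstack([f(a,235,170,65,90,6),f(b,240,130,65,90,6)]))
E
```

```text
[518.069  -4.286 130.608] [-0.001 -0.1    0.995  0.   ] [-0.235  0.389  1.642  0.     1.112 -2.005] [ 0.1   -0.601 -4.308]
scene foot [(array([516.312,  -3.046,  30.583]), 0.84)]
scene side1 [(array([487.335, -11.469,  88.403]), 0.88), (array([514.266,  25.376,  78.167]), 0.86), (array([521.928, -34.054,  82.977]), 0.74), (array([544.25 ,   0.689,  88.743]), 0.59)]
scene nose_line [(array([590.349,  10.194,  83.732]), 0.72)]
scene tester [(array([698.742,  32.542,   0.994]), 0.62)]
top foot []
top side1 []
top nose_line []
top tester [(array([699.12 ,  31.941,   2.724]), 0.82)]
```

View pics/crop5.png

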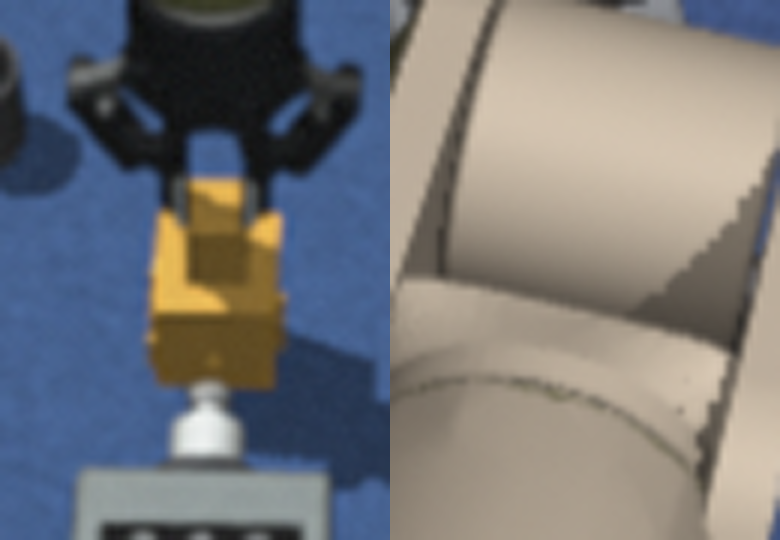

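Request:
{"name": "step_arm", "arguments": {"increments": [{"dx": -0.4,"dy": 0,"dz": 0,"wx": 0,"wy": 0,"wz": 0},{"dx": -0.4,"dy": 0,"dz": 0,"wx": 0,"wy": 0,"wz": 0},{"dx": -0.28,"dy": 0,"dz": 0,"wx": 0,"wy": 0,"wz": 0},{"dx": 0,"dy": 0,"dz": 0,"wx": 0,"wy": 0,"wz": 0}]}}

```text
time_s: 8.4
eef_pos: [546.0, 1.1, 131.1]
ee_rot: [0.0, -0.099, 0.995, -0.0]
force: [-0.9, -0.6, -4.3]
grip_width: 0.287
grip_force: 109.0
```

Request:
{"name": "step_arm", "arguments": {"increments": [{"dx": -0.1,"dy": 0,"dz": 0,"wx": 0,"wy": 0,"wz": 0},{"dx": 0,"dy": 0,"dz": 0,"wx": 0,"wy": 0,"wz": 0}]}}

```text
time_s: 8.6
eef_pos: [547.7, 1.5, 131.2]
ee_rot: [-0.0, -0.099, 0.995, 0.0]
force: [-0.7, 1.0, -4.2]
grip_width: 0.29
grip_force: 109.0
```

Request:
{"name": "step_arm", "arguments": {"increments": [{"dx": -0.1,"dy": 0,"dz": 0,"wx": 0,"wy": 0,"wz": 0},{"dx": 0,"dy": 0,"dz": 0,"wx": 0,"wy": 0,"wz": 0}]}}

```text
time_s: 8.8
eef_pos: [550.2, 1.9, 131.4]
ee_rot: [0.0, -0.099, 0.995, -0.0]
force: [-0.5, 0.4, -4.6]
grip_width: 0.286
grip_force: 109.0
```

Request:
{"name": "step_arm", "arguments": {"increments": [{"dx": -0.1,"dy": 0,"dz": 0,"wx": 0,"wy": 0,"wz": 0},{"dx": 0,"dy": 0,"dz": 0,"wx": 0,"wy": 0,"wz": 0}]}}

```text
time_s: 9.0
eef_pos: [552.7, 2.4, 131.4]
ee_rot: [0.0, -0.099, 0.995, -0.0]
force: [0.3, -0.4, -4.6]
grip_width: 0.284
grip_force: 109.0
```

Request:
{"name": "step_arm", "arguments": {"increments": [{"dx": -0.1,"dy": 0,"dz": 0,"wx": 0,"wy": 0,"wz": 0},{"dx": 0,"dy": 0,"dz": 0,"wx": 0,"wy": 0,"wz": 0}]}}

```text
time_s: 9.2
eef_pos: [555.1, 2.9, 131.3]
ee_rot: [0.0, -0.099, 0.995, -0.0]
force: [-0.4, -0.2, -3.9]
grip_width: 0.286
grip_force: 109.1
```

Request:
{"name": "step_arm", "arguments": {"increments": [{"dx": -0.1,"dy": 0,"dz": 0,"wx": 0,"wy": 0,"wz": 0},{"dx": 0,"dy": 0,"dz": 0,"wx": 0,"wy": 0,"wz": 0}]}}

```text
time_s: 9.4
eef_pos: [557.2, 3.4, 131.3]
ee_rot: [-0.001, -0.099, 0.995, -0.0]
force: [-3.6, -0.9, -2.3]
grip_width: 0.288
grip_force: 109.5
```

Request:
{"name": "step_arm", "arguments": {"increments": [{"dx": -0.1,"dy": 0,"dz": 0,"wx": 0,"wy": 0,"wz": 0},{"dx": 0,"dy": 0,"dz": 0,"wx": 0,"wy": 0,"wz": 0}]}}

```text
time_s: 9.6
eef_pos: [559.4, 3.8, 131.4]
ee_rot: [-0.001, -0.099, 0.995, -0.0]
force: [-6.5, -1.1, 0.6]
grip_width: 0.289
grip_force: 109.7
```

Request:
{"name": "step_arm", "arguments": {"increments": [{"dx": -0.03,"dy": 0,"dz": 0,"wx": 0,"wy": 0,"wz": 0},{"dx": 0,"dy": 0,"dz": 0,"wx": 0,"wy": 0,"wz": 0},{"dx": 0,"dy": 0,"dz": 0,"wx": 0,"wy": 0,"wz": 0},{"dx": 0,"dy": 0,"dz": 0,"wx": 0,"wy": 0,"wz": 0},{"dx": 0,"dy": 0,"dz": 0,"wx": 0,"wy": 0,"wz": 0}]}}

```text
time_s: 10.1
eef_pos: [559.9, 3.9, 131.5]
ee_rot: [-0.001, -0.099, 0.995, -0.0]
force: [-7.4, -0.0, 2.4]
grip_width: 0.284
grip_force: 109.7
```

```bash
python3 - <<'E'
from h import *
np.set_printoptions(precision=3,suppress=True)
s=cap("scene")
q=ctrl.sense();print(q["eef_pos"],q["ee_rot"],q["force"],q["wrist_torque"])
for l in("foot","side1","nose_line"):
    print(l,[(w(s,d["point"]),round(d["p"],2)) for d in eyes.landmark_of("scene",l) if abs(w(s,d["point"])[1])<60])
a=s["frame"]
cv2.imwrite("pics/crop6.png",cv2.resize(a[170:260,235:300],(520,600)[0:2],interpolation=cv2.INTER_CUBIC))
E
```

```text
[559.864   3.924 131.483] [-0.001 -0.099  0.995 -0.   ] [-6.889 -1.497  0.838] [-0.23   1.442  0.035]
foot [(array([551.961,   1.978,  29.311]), 0.57)]
side1 [(array([560.133, -30.323,  86.013]), 0.95), (array([526.288,  -2.435,  91.588]), 0.87), (array([584.052,   8.621,  86.853]), 0.85), (array([553.613,  30.822,  79.174]), 0.58)]
nose_line [(array([589.157,   8.488,  83.099]), 0.81)]
```

View pics/crop6.png

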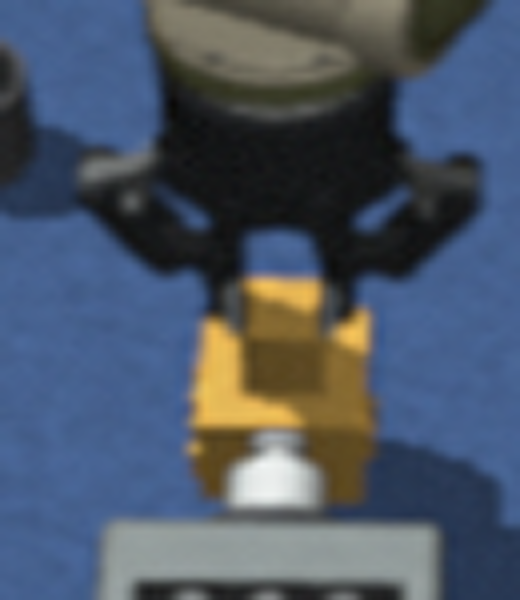

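Request:
{"name": "step_arm", "arguments": {"increments": [{"dx": 0.5,"dy": 0,"dz": 0,"wx": 0,"wy": 0,"wz": 0},{"dx": 0.61,"dy": 0,"dz": 0,"wx": 0,"wy": 0,"wz": 0},{"dx": 0.6,"dy": 0,"dz": 0,"wx": 0,"wy": 0,"wz": 0},{"dx": 0,"dy": 0,"dz": 0,"wx": 0,"wy": 0,"wz": 0.5},{"dx": 0,"dy": 0,"dz": 0,"wx": 0,"wy": 0,"wz": 1}], "squeeze": 120}}

```text
time_s: 10.8
eef_pos: [518.9, -4.4, 131.5]
ee_rot: [0.001, -0.019, 1.0, -0.0]
force: [0.7, 0.9, -3.2]
grip_width: 0.281
grip_force: 118.6
```

Request:
{"name": "step_arm", "arguments": {"increments": [{"dx": 0,"dy": 0,"dz": 0,"wx": 0,"wy": 0,"wz": 1},{"dx": 0,"dy": 0,"dz": 0,"wx": 0,"wy": 0,"wz": 1},{"dx": 0,"dy": 0,"dz": 0,"wx": 0,"wy": 0,"wz": 1},{"dx": 0,"dy": 0,"dz": 0,"wx": 0,"wy": 0,"wz": 1},{"dx": 0,"dy": 0,"dz": 0,"wx": 0,"wy": 0,"wz": 1}]}}

```text
time_s: 11.3
eef_pos: [519.1, -4.4, 131.4]
ee_rot: [0.001, 0.241, 0.971, 0.0]
force: [-0.1, -1.0, -5.1]
grip_width: 0.281
grip_force: 118.6
```

Request:
{"name": "step_arm", "arguments": {"increments": [{"dx": 0,"dy": 0,"dz": 0,"wx": 0,"wy": 0,"wz": 1},{"dx": 0,"dy": 0,"dz": 0,"wx": 0,"wy": 0,"wz": 1},{"dx": 0,"dy": 0,"dz": 0,"wx": 0,"wy": 0,"wz": 1},{"dx": 0,"dy": 0,"dz": 0,"wx": 0,"wy": 0,"wz": 1},{"dx": 0,"dy": 0,"dz": 0,"wx": 0,"wy": 0,"wz": 1}]}}

```text
time_s: 11.8
eef_pos: [519.1, -4.4, 131.4]
ee_rot: [0.001, 0.484, 0.875, 0.0]
force: [-0.0, -0.4, -3.7]
grip_width: 0.282
grip_force: 118.6
```

Request:
{"name": "step_arm", "arguments": {"increments": [{"dx": 0,"dy": 0,"dz": 0,"wx": 0,"wy": 0,"wz": 1},{"dx": 0,"dy": 0,"dz": 0,"wx": 0,"wy": 0,"wz": 1},{"dx": 0,"dy": 0,"dz": 0,"wx": 0,"wy": 0,"wz": 1},{"dx": 0,"dy": 0,"dz": 0,"wx": 0,"wy": 0,"wz": 0.5},{"dx": 0,"dy": 0,"dz": 0,"wx": 0,"wy": 0,"wz": 0}]}}

```text
time_s: 12.3
eef_pos: [519.1, -4.4, 131.4]
ee_rot: [0.0, 0.634, 0.774, 0.0]
force: [0.1, 0.0, -5.2]
grip_width: 0.282
grip_force: 118.6
```

```bash
cat > look.py <<'E'
from h import *
np.set_printoptions(precision=3,suppress=True)
s=cap("scene")
q=ctrl.sense();print(q["time_s"],q["eef_pos"],q["ee_rot"],q["joints"],q["force"])
for l in("foot","side1","nose_line"):
    print(l,[(w(s,d["point"]),round(d["p"],2)) for d in eyes.landmark_of("scene",l) if abs(w(s,d["point"])[1])<60])
E
python3 look.py
```

```text
12.35 [518.984  -4.37  131.34 ] [0.    0.633 0.774 0.   ] [-0.235  0.389  1.64   0.     1.112 -0.434] [ 0.186  0.117 -3.793]
foot [(array([520.468,   0.382,  29.273]), 0.86)]
side1 [(array([512.067,  24.63 ,  82.863]), 0.98), (array([552.336,   7.149,  77.028]), 0.92), (array([523.684, -30.495,  86.37 ]), 0.78), (array([487.762, -10.532,  86.005]), 0.76)]
nose_line [(array([588.195,   7.523,  86.483]), 0.55)]
```

Request:
{"name": "step_arm", "arguments": {"increments": [{"dx": -0.06,"dy": 0.4,"dz": 0,"wx": 0,"wy": 0,"wz": 0},{"dx": 0,"dy": 0.5,"dz": 0,"wx": 0,"wy": 0,"wz": 0},{"dx": 0,"dy": 0.4,"dz": 0,"wx": 0,"wy": 0,"wz": 0},{"dx": 0,"dy": 0,"dz": 0,"wx": 0,"wy": 0,"wz": 0}]}}

```text
time_s: 12.9
eef_pos: [551.6, 0.7, 131.2]
ee_rot: [0.0, 0.633, 0.774, 0.0]
force: [-1.0, -0.5, -4.7]
grip_width: 0.281
grip_force: 118.8
```

Request:
{"name": "step_arm", "arguments": {"increments": [{"dx": 0,"dy": 0.1,"dz": 0,"wx": 0,"wy": 0,"wz": 0},{"dx": 0,"dy": 0,"dz": 0,"wx": 0,"wy": 0,"wz": 0}]}}

```text
time_s: 13.1
eef_pos: [553.1, 1.0, 131.3]
ee_rot: [-0.0, 0.634, 0.774, -0.0]
force: [0.2, 0.1, -3.9]
grip_width: 0.282
grip_force: 118.8
```

Request:
{"name": "step_arm", "arguments": {"increments": [{"dx": 0,"dy": 0.1,"dz": 0,"wx": 0,"wy": 0,"wz": 0},{"dx": 0,"dy": 0,"dz": 0,"wx": 0,"wy": 0,"wz": 0}]}}

```text
time_s: 13.3
eef_pos: [555.1, 1.4, 131.3]
ee_rot: [-0.001, 0.634, 0.774, -0.001]
force: [-5.1, -0.7, -1.5]
grip_width: 0.281
grip_force: 119.3
```

Request:
{"name": "step_arm", "arguments": {"increments": [{"dx": 0,"dy": 0.05,"dz": 0,"wx": 0,"wy": 0,"wz": 0},{"dx": 0,"dy": 0,"dz": 0,"wx": 0,"wy": 0,"wz": 0}]}}

```text
time_s: 13.5
eef_pos: [556.0, 1.6, 131.3]
ee_rot: [-0.001, 0.634, 0.774, -0.001]
force: [-6.9, -1.2, 0.7]
grip_width: 0.28
grip_force: 119.7
```

Request:
{"name": "step_arm", "arguments": {"increments": [{"dx": 0,"dy": 0.03,"dz": 0,"wx": 0,"wy": 0,"wz": 0},{"dx": 0,"dy": 0,"dz": 0,"wx": 0,"wy": 0,"wz": 0},{"dx": 0,"dy": 0,"dz": 0,"wx": 0,"wy": 0,"wz": 0},{"dx": 0,"dy": 0,"dz": 0,"wx": 0,"wy": 0,"wz": 0},{"dx": 0,"dy": 0,"dz": 0,"wx": 0,"wy": 0,"wz": 0}]}}

```text
time_s: 14.0
eef_pos: [556.5, 1.7, 131.4]
ee_rot: [-0.001, 0.634, 0.774, -0.001]
force: [-9.2, -3.1, 1.6]
grip_width: 0.277
grip_force: 119.7
```

Request:
{"name": "step_arm", "arguments": {"increments": [{"dx": 0,"dy": 0,"dz": 0,"wx": 0,"wy": 0,"wz": 0},{"dx": 0,"dy": 0,"dz": 0,"wx": 0,"wy": 0,"wz": 0}]}}

```text
time_s: 14.2
eef_pos: [556.5, 1.7, 131.3]
ee_rot: [-0.001, 0.633, 0.774, -0.001]
force: [-8.7, -2.0, 0.5]
grip_width: 0.285
grip_force: 119.7
```

```bash
python3 look.py
```

```text
14.25 [556.47    1.719 131.357] [-0.001  0.633  0.774 -0.001] [-0.207  0.467  1.521 -0.001  1.157 -0.405] [-7.847 -1.693  0.058]
foot []
side1 [(array([527.92 ,  -1.924,  87.075]), 0.84), (array([587.98 ,  10.29 ,  80.332]), 0.79), (array([549.62 ,  33.25 ,  84.507]), 0.59), (array([561.883, -23.456,  85.968]), 0.58)]
nose_line [(array([589.825,   7.315,  82.08 ]), 0.86)]
```

Request:
{"name": "step_arm", "arguments": {"increments": [{"dx": 0,"dy": -0.5,"dz": 0,"wx": 0,"wy": 0,"wz": 0},{"dx": 0,"dy": -0.58,"dz": 0,"wx": 0,"wy": 0,"wz": 0},{"dx": 0,"dy": -0.5,"dz": 0,"wx": 0,"wy": 0,"wz": 0},{"dx": 0,"dy": 0,"dz": 0,"wx": 0,"wy": 0,"wz": 0.5},{"dx": 0,"dy": 0,"dz": 0,"wx": 0,"wy": 0,"wz": 1}]}}

```text
time_s: 14.9
eef_pos: [519.1, -6.0, 131.6]
ee_rot: [0.0, 0.693, 0.72, 0.0]
force: [0.1, 0.4, -4.9]
grip_width: 0.28
grip_force: 119.0
```

Request:
{"name": "step_arm", "arguments": {"increments": [{"dx": 0,"dy": 0,"dz": 0,"wx": 0,"wy": 0,"wz": 1},{"dx": 0,"dy": 0,"dz": 0,"wx": 0,"wy": 0,"wz": 1},{"dx": 0,"dy": 0,"dz": 0,"wx": 0,"wy": 0,"wz": 1},{"dx": 0,"dy": 0,"dz": 0,"wx": 0,"wy": 0,"wz": 1},{"dx": 0,"dy": 0,"dz": 0,"wx": 0,"wy": 0,"wz": 1}]}}

```text
time_s: 15.4
eef_pos: [519.2, -5.8, 131.4]
ee_rot: [0.0, 0.857, 0.516, 0.0]
force: [0.1, -0.7, -5.0]
grip_width: 0.28
grip_force: 119.0
```

Request:
{"name": "step_arm", "arguments": {"increments": [{"dx": 0,"dy": 0,"dz": 0,"wx": 0,"wy": 0,"wz": 1},{"dx": 0,"dy": 0,"dz": 0,"wx": 0,"wy": 0,"wz": 1},{"dx": 0,"dy": 0,"dz": 0,"wx": 0,"wy": 0,"wz": 1},{"dx": 0,"dy": 0,"dz": 0,"wx": 0,"wy": 0,"wz": 1},{"dx": 0,"dy": 0,"dz": 0,"wx": 0,"wy": 0,"wz": 1}]}}

```text
time_s: 15.9
eef_pos: [519.2, -5.9, 131.4]
ee_rot: [0.0, 0.961, 0.277, 0.001]
force: [0.2, -0.0, -4.1]
grip_width: 0.283
grip_force: 119.0
```

Request:
{"name": "step_arm", "arguments": {"increments": [{"dx": 0,"dy": 0,"dz": 0,"wx": 0,"wy": 0,"wz": 1},{"dx": 0,"dy": 0,"dz": 0,"wx": 0,"wy": 0,"wz": 1},{"dx": 0,"dy": 0,"dz": 0,"wx": 0,"wy": 0,"wz": 1},{"dx": 0,"dy": 0,"dz": 0,"wx": 0,"wy": 0,"wz": 0.5},{"dx": 0,"dy": 0,"dz": 0,"wx": 0,"wy": 0,"wz": 0}]}}

```text
time_s: 16.4
eef_pos: [519.2, -5.8, 131.4]
ee_rot: [0.0, 0.995, 0.099, 0.0]
force: [0.6, -0.0, -4.1]
grip_width: 0.282
grip_force: 119.0
```

```bash
python3 look.py
```

```text
16.45 [519.147  -5.843 131.392] [0.    0.995 0.1   0.   ] [-0.237  0.389  1.64   0.     1.112  1.134] [-0.15  -0.09  -5.349]
foot [(array([524.432,  -1.492,  31.35 ]), 0.64)]
side1 [(array([552.007,   0.66 ,  83.997]), 0.87), (array([520.676,  22.365,  87.913]), 0.81), (array([488.735,  -8.855,  83.731]), 0.79), (array([533.017, -32.329,  83.38 ]), 0.76)]
nose_line [(array([590.025,   7.247,  83.545]), 0.65)]
```

Request:
{"name": "step_arm", "arguments": {"increments": [{"dx": 0.4,"dy": 0,"dz": 0,"wx": 0,"wy": 0,"wz": 0},{"dx": 0.5,"dy": 0,"dz": 0,"wx": 0,"wy": 0,"wz": 0},{"dx": 0.3,"dy": 0,"dz": 0,"wx": 0,"wy": 0,"wz": 0},{"dx": 0,"dy": 0,"dz": 0,"wx": 0,"wy": 0,"wz": 0}]}}

```text
time_s: 17.0
eef_pos: [549.2, 0.3, 131.1]
ee_rot: [0.0, 0.995, 0.099, 0.0]
force: [-0.0, 0.5, -4.3]
grip_width: 0.283
grip_force: 119.0
```

Request:
{"name": "step_arm", "arguments": {"increments": [{"dx": 0.1,"dy": 0,"dz": 0,"wx": 0,"wy": 0,"wz": 0},{"dx": 0,"dy": 0,"dz": 0,"wx": 0,"wy": 0,"wz": 0}]}}

```text
time_s: 17.2
eef_pos: [550.7, 0.6, 131.2]
ee_rot: [-0.0, 0.995, 0.099, -0.0]
force: [-0.3, -0.0, -5.3]
grip_width: 0.281
grip_force: 119.0
```

Request:
{"name": "step_arm", "arguments": {"increments": [{"dx": 0.1,"dy": 0,"dz": 0,"wx": 0,"wy": 0,"wz": 0},{"dx": 0,"dy": 0,"dz": 0,"wx": 0,"wy": 0,"wz": 0}]}}

```text
time_s: 17.4
eef_pos: [552.9, 1.0, 131.4]
ee_rot: [-0.0, 0.995, 0.099, -0.001]
force: [-4.0, -0.9, -0.9]
grip_width: 0.286
grip_force: 119.5
```

Request:
{"name": "step_arm", "arguments": {"increments": [{"dx": 0.08,"dy": 0,"dz": 0,"wx": 0,"wy": 0,"wz": 0},{"dx": 0,"dy": 0,"dz": 0,"wx": 0,"wy": 0,"wz": 0}]}}

```text
time_s: 17.6
eef_pos: [554.6, 1.3, 131.5]
ee_rot: [0.0, 0.995, 0.099, -0.001]
force: [-6.6, -0.8, 0.0]
grip_width: 0.279
grip_force: 119.7
```

Request:
{"name": "step_arm", "arguments": {"increments": [{"dx": 0.06,"dy": 0,"dz": 0,"wx": 0,"wy": 0,"wz": 0},{"dx": 0,"dy": 0,"dz": 0,"wx": 0,"wy": 0,"wz": 0},{"dx": 0,"dy": 0,"dz": 0,"wx": 0,"wy": 0,"wz": 0},{"dx": 0,"dy": 0,"dz": 0,"wx": 0,"wy": 0,"wz": 0},{"dx": 0,"dy": 0,"dz": 0,"wx": 0,"wy": 0,"wz": 0}]}}

```text
time_s: 18.1
eef_pos: [555.8, 1.6, 131.6]
ee_rot: [0.0, 0.995, 0.099, -0.001]
force: [-9.3, -0.2, 3.3]
grip_width: 0.282
grip_force: 119.8
```

Request:
{"name": "step_arm", "arguments": {"increments": [{"dx": 0,"dy": 0,"dz": 0,"wx": 0,"wy": 0,"wz": 0},{"dx": 0,"dy": 0,"dz": 0,"wx": 0,"wy": 0,"wz": 0}]}}

```text
time_s: 18.3
eef_pos: [555.7, 1.5, 131.6]
ee_rot: [0.0, 0.995, 0.099, -0.001]
force: [-8.4, -1.0, 3.2]
grip_width: 0.281
grip_force: 119.8
```

```bash
python3 look.py
```

```text
18.35 [555.744   1.542 131.606] [ 0.     0.995  0.099 -0.001] [-0.208  0.464  1.524 -0.001  1.156  1.165] [-8.112 -2.194  1.877]
foot [(array([555.861,   3.8  ,  29.033]), 0.71)]
side1 [(array([585.124,   7.326,  87.043]), 0.86), (array([528.311,  -1.443,  89.672]), 0.79), (array([563.04 , -29.298,  79.438]), 0.65)]
nose_line [(array([593.026,   7.834,  83.708]), 0.7)]
```

Request:
{"name": "step_arm", "arguments": {"increments": [{"dx": -0.5,"dy": 0,"dz": 0,"wx": 0,"wy": 0,"wz": 0},{"dx": -0.54,"dy": 0,"dz": 0,"wx": 0,"wy": 0,"wz": 0},{"dx": -0.5,"dy": 0,"dz": 0,"wx": 0,"wy": 0,"wz": 0},{"dx": 0,"dy": 0,"dz": 0,"wx": 0,"wy": 0,"wz": 0.5},{"dx": 0,"dy": 0,"dz": 0,"wx": 0,"wy": 0,"wz": 1}]}}

```text
time_s: 19.0
eef_pos: [519.2, -5.9, 131.6]
ee_rot: [0.0, 1.0, 0.019, 0.001]
force: [-0.6, -0.2, -3.8]
grip_width: 0.281
grip_force: 119.0
```

Request:
{"name": "step_arm", "arguments": {"increments": [{"dx": 0,"dy": 0,"dz": 0,"wx": 0,"wy": 0,"wz": 1},{"dx": 0,"dy": 0,"dz": 0,"wx": 0,"wy": 0,"wz": 1},{"dx": 0,"dy": 0,"dz": 0,"wx": 0,"wy": 0,"wz": 1},{"dx": 0,"dy": 0,"dz": 0,"wx": 0,"wy": 0,"wz": 1},{"dx": 0,"dy": 0,"dz": 0,"wx": 0,"wy": 0,"wz": 1}]}}

```text
time_s: 19.5
eef_pos: [519.3, -5.9, 131.4]
ee_rot: [-0.0, 0.971, -0.241, 0.001]
force: [0.2, 0.1, -5.4]
grip_width: 0.279
grip_force: 119.0
```

Request:
{"name": "step_arm", "arguments": {"increments": [{"dx": 0,"dy": 0,"dz": 0,"wx": 0,"wy": 0,"wz": 1},{"dx": 0,"dy": 0,"dz": 0,"wx": 0,"wy": 0,"wz": 1},{"dx": 0,"dy": 0,"dz": 0,"wx": 0,"wy": 0,"wz": 1},{"dx": 0,"dy": 0,"dz": 0,"wx": 0,"wy": 0,"wz": 1},{"dx": 0,"dy": 0,"dz": 0,"wx": 0,"wy": 0,"wz": 1}]}}

```text
time_s: 20.0
eef_pos: [519.4, -5.9, 131.4]
ee_rot: [-0.0, 0.875, -0.484, 0.001]
force: [-0.3, -0.1, -4.3]
grip_width: 0.285
grip_force: 119.0
```

Request:
{"name": "step_arm", "arguments": {"increments": [{"dx": 0,"dy": 0,"dz": 0,"wx": 0,"wy": 0,"wz": 1},{"dx": 0,"dy": 0,"dz": 0,"wx": 0,"wy": 0,"wz": 1},{"dx": 0,"dy": 0,"dz": 0,"wx": 0,"wy": 0,"wz": 1},{"dx": 0,"dy": 0,"dz": 0,"wx": 0,"wy": 0,"wz": 0.5},{"dx": 0,"dy": 0,"dz": 0,"wx": 0,"wy": 0,"wz": 0}]}}

```text
time_s: 20.5
eef_pos: [519.3, -5.9, 131.4]
ee_rot: [-0.0, 0.774, -0.634, 0.0]
force: [-0.5, -0.2, -4.5]
grip_width: 0.28
grip_force: 119.0
```

```bash
python3 look.py
```

```text
20.55 [519.249  -5.878 131.385] [-0.     0.774 -0.633  0.   ] [-0.237  0.389  1.639  0.     1.112  2.705] [-0.494  0.465 -5.013]
foot [(array([521.668,  -6.133,  31.758]), 0.66)]
side1 [(array([526.276, -37.406,  88.565]), 0.95), (array([494.538, -17.766,  81.559]), 0.91), (array([551.999,  -6.529,  84.602]), 0.8), (array([509.753,  23.244,  87.368]), 0.57)]
nose_line [(array([590.041,  12.596,  82.355]), 0.87), (array([523.396,  -8.807,  30.846]), 0.25)]
```

Request:
{"name": "step_arm", "arguments": {"increments": [{"dx": -0.06,"dy": -0.4,"dz": 0,"wx": 0,"wy": 0,"wz": 0},{"dx": 0,"dy": -0.5,"dz": 0,"wx": 0,"wy": 0,"wz": 0},{"dx": 0,"dy": -0.3,"dz": 0,"wx": 0,"wy": 0,"wz": 0},{"dx": 0,"dy": 0,"dz": 0,"wx": 0,"wy": 0,"wz": 0}]}}

```text
time_s: 21.1
eef_pos: [549.0, 1.8, 131.1]
ee_rot: [-0.0, 0.774, -0.633, 0.0]
force: [0.2, -0.3, -4.7]
grip_width: 0.277
grip_force: 119.1
```

Request:
{"name": "step_arm", "arguments": {"increments": [{"dx": 0,"dy": -0.1,"dz": 0,"wx": 0,"wy": 0,"wz": 0},{"dx": 0,"dy": 0,"dz": 0,"wx": 0,"wy": 0,"wz": 0}]}}

```text
time_s: 21.3
eef_pos: [550.5, 2.0, 131.2]
ee_rot: [0.0, 0.774, -0.634, -0.0]
force: [-0.7, -0.3, -4.4]
grip_width: 0.282
grip_force: 119.1
```

Request:
{"name": "step_arm", "arguments": {"increments": [{"dx": 0,"dy": -0.1,"dz": 0,"wx": 0,"wy": 0,"wz": 0},{"dx": 0,"dy": 0,"dz": 0,"wx": 0,"wy": 0,"wz": 0}]}}

```text
time_s: 21.5
eef_pos: [552.8, 2.4, 131.3]
ee_rot: [0.0, 0.774, -0.634, -0.0]
force: [-2.0, -0.8, -4.1]
grip_width: 0.282
grip_force: 119.3
```

Request:
{"name": "step_arm", "arguments": {"increments": [{"dx": 0,"dy": -0.1,"dz": 0,"wx": 0,"wy": 0,"wz": 0},{"dx": 0,"dy": 0,"dz": 0,"wx": 0,"wy": 0,"wz": 0}]}}

```text
time_s: 21.7
eef_pos: [554.8, 2.9, 131.3]
ee_rot: [0.001, 0.774, -0.634, -0.001]
force: [-6.3, -2.1, 0.3]
grip_width: 0.281
grip_force: 120.0
```

Request:
{"name": "step_arm", "arguments": {"increments": [{"dx": 0,"dy": -0.05,"dz": 0,"wx": 0,"wy": 0,"wz": 0},{"dx": 0,"dy": 0,"dz": 0,"wx": 0,"wy": 0,"wz": 0},{"dx": 0,"dy": 0,"dz": 0,"wx": 0,"wy": 0,"wz": 0},{"dx": 0,"dy": 0,"dz": 0,"wx": 0,"wy": 0,"wz": 0},{"dx": 0,"dy": 0,"dz": 0,"wx": 0,"wy": 0,"wz": 0}]}}

```text
time_s: 22.2
eef_pos: [555.6, 3.0, 131.4]
ee_rot: [0.001, 0.774, -0.634, -0.001]
force: [-8.8, -1.9, 1.7]
grip_width: 0.279
grip_force: 120.2
```

Request:
{"name": "step_arm", "arguments": {"increments": [{"dx": 0,"dy": 0,"dz": 0,"wx": 0,"wy": 0,"wz": 0},{"dx": 0,"dy": 0,"dz": 0,"wx": 0,"wy": 0,"wz": 0}]}}

```text
time_s: 22.4
eef_pos: [555.6, 3.1, 131.4]
ee_rot: [0.001, 0.774, -0.634, -0.001]
force: [-8.6, -1.3, 1.0]
grip_width: 0.276
grip_force: 120.2
```

```bash
python3 look.py; python3 - <<'E'
from h import *
for n in("scene","top"):
    c=cap(n); print(n,[(w(c,d["point"]),d["p"]) for d in eyes.landmark_of(n,"tray")])
E
```

```text
22.45 [555.554   3.056 131.361] [ 0.001  0.774 -0.634 -0.001] [-0.205  0.465  1.524 -0.001  1.156  2.739] [-7.868 -2.373  0.894]
foot [(array([556.112,   2.098,  31.078]), 0.58)]
side1 [(array([550.057,  30.658,  87.905]), 0.96), (array([582.457,   5.375,  87.59 ]), 0.74), (array([562.798, -27.257,  87.382]), 0.65), (array([530.878,  -4.879,  79.107]), 0.55)]
nose_line [(array([529.357,  -4.798,  76.349]), 0.67)]
scene [(array([ 529.34678184, -327.65165168,   -1.64919909]), 0.56)]
top [(array([ 528.49150638, -331.05325775,    2.13139725]), 0.97)]
```

Request:
{"name": "step_arm", "arguments": {"increments": [{"dx": 0,"dy": 0.55,"dz": 0,"wx": 0,"wy": 0,"wz": 0},{"dx": 0,"dy": 0.5,"dz": 0,"wx": 0,"wy": 0,"wz": 0},{"dx": 0,"dy": 0.5,"dz": -0.6,"wx": 0,"wy": 0,"wz": 0},{"dx": 0.5,"dy": 0.08,"dz": 0,"wx": 0,"wy": 0,"wz": 0},{"dx": 0.98,"dy": 0.167,"dz": 0,"wx": 0,"wy": 0,"wz": 0}]}}

```text
time_s: 23.3
eef_pos: [520.5, -41.8, 146.8]
ee_rot: [-0.001, 0.774, -0.633, 0.001]
force: [0.4, -0.2, -4.4]
grip_width: 0.281
grip_force: 119.1
```

Request:
{"name": "step_arm", "arguments": {"increments": [{"dx": 0.98,"dy": 0.167,"dz": 0,"wx": 0,"wy": 0,"wz": 0},{"dx": 0.98,"dy": 0.167,"dz": 0,"wx": 0,"wy": 0,"wz": 0},{"dx": 0.98,"dy": 0.167,"dz": 0,"wx": 0,"wy": 0,"wz": 0},{"dx": 0.98,"dy": 0.167,"dz": 0,"wx": 0,"wy": 0,"wz": 0},{"dx": 0.98,"dy": 0.167,"dz": 0,"wx": 0,"wy": 0,"wz": 0}]}}

```text
time_s: 23.8
eef_pos: [524.0, -167.8, 146.0]
ee_rot: [-0.0, 0.774, -0.634, 0.0]
force: [0.6, -0.1, -5.4]
grip_width: 0.28
grip_force: 119.2
```

Request:
{"name": "step_arm", "arguments": {"increments": [{"dx": 0.98,"dy": 0.167,"dz": 0,"wx": 0,"wy": 0,"wz": 0},{"dx": 0.98,"dy": 0.167,"dz": 0,"wx": 0,"wy": 0,"wz": 0},{"dx": 0.98,"dy": 0.167,"dz": 0,"wx": 0,"wy": 0,"wz": 0},{"dx": 0.98,"dy": 0.167,"dz": 0,"wx": 0,"wy": 0,"wz": 0},{"dx": 0.98,"dy": 0.167,"dz": 0,"wx": 0,"wy": 0,"wz": 0}]}}

```text
time_s: 24.3
eef_pos: [527.5, -292.0, 145.9]
ee_rot: [-0.0, 0.774, -0.634, 0.0]
force: [0.0, 0.5, -5.3]
grip_width: 0.278
grip_force: 119.2
```

Request:
{"name": "step_arm", "arguments": {"increments": [{"dx": 0.98,"dy": 0.167,"dz": 0,"wx": 0,"wy": 0,"wz": 0},{"dx": 0.5,"dy": 0.08,"dz": 0,"wx": 0,"wy": 0,"wz": 0},{"dx": 0,"dy": 0,"dz": 0,"wx": 0,"wy": 0,"wz": 0},{"dx": 0,"dy": 0,"dz": 0,"wx": 0,"wy": 0,"wz": 0}]}}

```text
time_s: 24.7
eef_pos: [528.6, -327.1, 145.9]
ee_rot: [-0.0, 0.774, -0.634, -0.0]
force: [-0.0, -0.1, -3.1]
grip_width: 0.28
grip_force: 119.2
```

```bash
python3 - <<'E'
from h import *
np.set_printoptions(precision=3,suppress=True)
s=cap("scene");q=ctrl.sense();print(q["time_s"],q["eef_pos"],q["ee_rot"],q["joints"],q["force"])
for l in("foot","side1","tray"):
    print(l,[(w(s,d["point"]),round(d["p"],2)) for d in eyes.landmark_of("scene",l) if w(s,d["point"])[1]<-150])
cv2.imwrite("pics/crop7.png",cv2.resize(s["frame"][140:260,110:250],(700,600),interpolation=cv2.INTER_CUBIC))
E
```

```text
24.75 [ 528.689 -326.755  146.138] [-0.     0.774 -0.633 -0.   ] [-0.742  0.586  1.287  0.     1.269  2.2  ] [ 0.052  0.18  -3.742]
foot [(array([ 531.824, -326.7  ,   43.784]), 0.8)]
side1 [(array([ 535.872, -359.135,  101.522]), 0.93), (array([ 559.591, -322.367,   98.786]), 0.85), (array([ 524.581, -299.258,  103.808]), 0.7), (array([ 505.183, -334.72 ,   91.965]), 0.65)]
tray []
```

View pics/crop7.png

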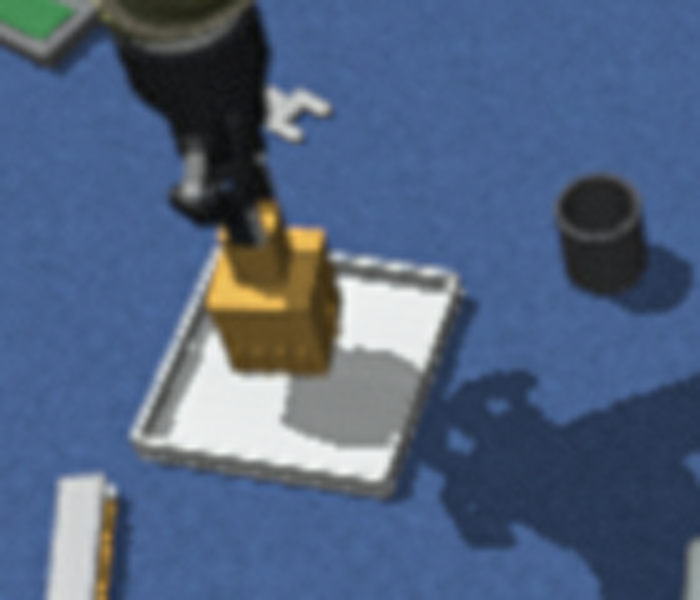

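Request:
{"name": "step_arm", "arguments": {"increments": [{"dx": 0,"dy": 0,"dz": 0.5,"wx": 0,"wy": 0,"wz": 0},{"dx": 0,"dy": 0,"dz": 0.5,"wx": 0,"wy": 0,"wz": 0},{"dx": 0,"dy": 0,"dz": 0.3,"wx": 0,"wy": 0,"wz": 0},{"dx": 0,"dy": 0,"dz": 0.1,"wx": 0,"wy": 0,"wz": 0},{"dx": 0,"dy": 0,"dz": 0,"wx": 0,"wy": 0,"wz": 0}]}}

```text
time_s: 25.4
eef_pos: [528.4, -327.7, 110.7]
ee_rot: [-0.0, 0.774, -0.634, -0.0]
force: [-0.7, 0.6, -3.9]
grip_width: 0.281
grip_force: 119.2
```

Request:
{"name": "step_arm", "arguments": {"increments": [{"dx": 0,"dy": 0,"dz": 0.06,"wx": 0,"wy": 0,"wz": 0},{"dx": 0,"dy": 0,"dz": 0,"wx": 0,"wy": 0,"wz": 0}]}}

```text
time_s: 25.6
eef_pos: [528.6, -327.9, 110.0]
ee_rot: [0.0, 0.774, -0.634, 0.0]
force: [-0.4, 0.4, -4.7]
grip_width: 0.279
grip_force: 119.2
```

Request:
{"name": "step_arm", "arguments": {"increments": [{"dx": 0,"dy": 0,"dz": 0.06,"wx": 0,"wy": 0,"wz": 0},{"dx": 0,"dy": 0,"dz": 0,"wx": 0,"wy": 0,"wz": 0}]}}

```text
time_s: 25.8
eef_pos: [528.5, -327.8, 108.3]
ee_rot: [0.0, 0.774, -0.634, 0.0]
force: [-0.6, 0.5, -3.8]
grip_width: 0.283
grip_force: 119.2
```

Request:
{"name": "step_arm", "arguments": {"increments": [{"dx": 0,"dy": 0,"dz": 0.06,"wx": 0,"wy": 0,"wz": 0},{"dx": 0,"dy": 0,"dz": 0,"wx": 0,"wy": 0,"wz": 0}]}}

```text
time_s: 26.0
eef_pos: [528.5, -327.7, 106.6]
ee_rot: [-0.0, 0.774, -0.634, -0.0]
force: [-0.1, 0.3, -4.6]
grip_width: 0.28
grip_force: 119.2
```

Request:
{"name": "step_arm", "arguments": {"increments": [{"dx": 0,"dy": 0,"dz": 0.06,"wx": 0,"wy": 0,"wz": 0},{"dx": 0,"dy": 0,"dz": 0,"wx": 0,"wy": 0,"wz": 0}]}}

```text
time_s: 26.2
eef_pos: [529.0, -327.8, 106.2]
ee_rot: [-0.0, 0.774, -0.634, 0.001]
force: [0.6, 2.0, 1.9]
grip_width: 0.281
grip_force: 120.7
```

Request:
{"name": "step_arm", "arguments": {"increments": [{"dx": 0,"dy": 0,"dz": 0.03,"wx": 0,"wy": 0,"wz": 0},{"dx": 0,"dy": 0,"dz": 0,"wx": 0,"wy": 0,"wz": 0},{"dx": 0,"dy": 0,"dz": 0,"wx": 0,"wy": 0,"wz": 0}], "squeeze": 20}}

```text
time_s: 26.5
eef_pos: [529.2, -327.9, 106.1]
ee_rot: [-0.0, 0.774, -0.634, 0.001]
force: [-0.8, 3.7, 8.0]
grip_width: 0.279
grip_force: 121.7
```

Request:
{"name": "step_arm", "arguments": {"increments": [{"dx": 0,"dy": 0,"dz": 0,"wx": 0,"wy": 0,"wz": 0},{"dx": 0,"dy": 0,"dz": 0,"wx": 0,"wy": 0,"wz": 0},{"dx": 0,"dy": 0,"dz": 0,"wx": 0,"wy": 0,"wz": 0}], "fingers": 40}}

```text
time_s: 26.8
eef_pos: [528.5, -327.9, 104.5]
ee_rot: [0.0, 0.774, -0.634, 0.0]
force: [0.0, 0.4, 0.0]
grip_width: 0.467
grip_force: 0.0
```

Request:
{"name": "step_arm", "arguments": {"increments": [{"dx": 0,"dy": 0,"dz": 0,"wx": 0,"wy": 0,"wz": 0},{"dx": 0,"dy": 0,"dz": 0,"wx": 0,"wy": 0,"wz": 0},{"dx": 0,"dy": 0,"dz": 0,"wx": 0,"wy": 0,"wz": 0},{"dx": 0,"dy": 0,"dz": 0,"wx": 0,"wy": 0,"wz": 0}], "fingers": 80}}

```text
time_s: 27.2
eef_pos: [528.5, -327.8, 104.5]
ee_rot: [0.0, 0.774, -0.634, 0.0]
force: [-0.0, 0.8, 0.3]
grip_width: 0.938
grip_force: 0.0
```

Request:
{"name": "step_arm", "arguments": {"increments": [{"dx": 0,"dy": 0,"dz": -0.4,"wx": 0,"wy": 0,"wz": 0},{"dx": 0,"dy": 0,"dz": -0.8,"wx": 0,"wy": 0,"wz": 0},{"dx": 0,"dy": 0,"dz": -1,"wx": 0,"wy": 0,"wz": 0},{"dx": 0,"dy": 0,"dz": -1,"wx": 0,"wy": 0,"wz": 0},{"dx": 0,"dy": 0,"dz": -1,"wx": 0,"wy": 0,"wz": 0}]}}

```text
time_s: 27.7
eef_pos: [528.5, -327.8, 211.5]
ee_rot: [0.0, 0.774, -0.634, 0.0]
force: [-0.3, -0.1, 0.4]
grip_width: 0.936
grip_force: 0.0
```

Request:
{"name": "step_arm", "arguments": {"increments": [{"dx": 0,"dy": 0,"dz": 0,"wx": 0,"wy": 0,"wz": 0},{"dx": 0,"dy": 0,"dz": 0,"wx": 0,"wy": 0,"wz": 0},{"dx": 0,"dy": 0,"dz": 0,"wx": 0,"wy": 0,"wz": 0}]}}

```text
time_s: 28.0
eef_pos: [528.2, -327.5, 208.6]
ee_rot: [-0.0, 0.774, -0.634, -0.001]
force: [0.6, 0.7, 0.4]
grip_width: 0.94
grip_force: 0.0
```

```bash
python3 - <<'E'
from h import *
np.set_printoptions(precision=3,suppress=True)
s=cap("scene");q=ctrl.sense();print(q["time_s"],q["eef_pos"],q["force"],q["grip_force"],q["grip_width"])
for l in("foot","side1","tray","jar","pipe","oil","bars"):
    print(l,[(w(s,d["point"]),round(d["p"],2)) for d in eyes.landmark_of("scene",l) if l not in("foot","side1") or w(s,d["point"])[1]<-150])
cv2.imwrite("pics/crop8.png",cv2.resize(s["frame"][140:260,110:250],(700,600),interpolation=cv2.INTER_CUBIC))
E
```

```text
28.05 [ 528.204 -327.534  208.505] [-0.468  0.917 -0.456] 0.0 0.9356065151553468
foot [(array([ 533.707, -325.869,    3.887]), 0.82)]
side1 [(array([ 558.793, -324.213,   60.046]), 0.96), (array([ 525.779, -300.229,   64.29 ]), 0.81), (array([ 504.369, -338.213,   53.362]), 0.55)]
tray [(array([ 532.134, -326.908,   -1.729]), 0.61)]
jar [(array([403.496, 163.011,   2.194]), 0.8)]
pipe [(array([ 397.584, -170.7  ,    1.715]), 0.63), (array([ 529.377, -328.165,   -0.735]), 0.58)]
oil [(array([705.577, 340.073,   4.311]), 0.55)]
bars [(array([ 725.242, -390.603,    3.174]), 0.55), (array([ 533.389, -326.456,    3.951]), 0.37)]
```

View pics/crop8.png

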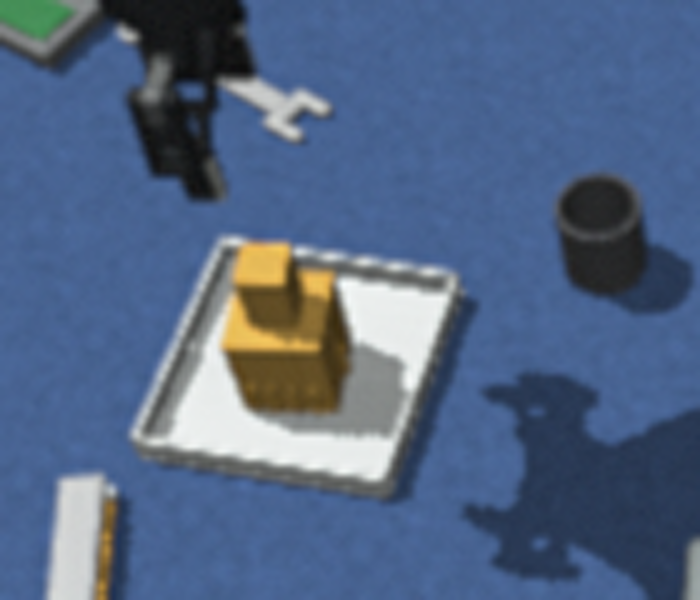

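The picture shows the foot standing upright and released at about the centre of the tray (crop (290,330)). The gripper is clear of it.

```bash
python3 -c "
from rig import finish_job
print(finish_job())"
```

```text
the job is handed in; nothing more can be done
None
```

I pressed all four sides on the tester in order, each held for at least half a second at roughly 7–9 N (within the 5–16 N window). The foot now stands released in the tray, the bystanders are where they were, and the job is handed in; no verdict came back.

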